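# Drift out the seized hinge pin of a hold-down clamp and take off its arm

### The arm

A 6-joint arm with a two-finger parallel gripper is mounted at the origin on a cart in front of the work surface, level with it; the furniture and walls round the work are solid. World frame = base frame: x ahead of the robot, y to its left, z up, the work surface at z = 0. Lengths are in m, angles in rad, forces in N, time in s.
With the tool pointing down it reaches from about 0.375 to 0.9 m from the base axis. Payload 3.1 kg.
Tool frame: the origin (TCP) lies midway between the tips of the shut fingers; the grasp point (between the pads) lies grip_point_offset behind it (grip_point_offset is the distance from the TCP to the grasp point, in m); y points along the fingers, z is the direction in which the jaws open and shut, and the axes are right-handed (so a half turn about y gives the same grasp; the last joint's range is limited). The gripper opens to 87 mm and grips with 3 to 60 N. Pads are 19 mm wide; open, the fingers measure 117 mm over their backs; the gripper's body (75 mm by 190 mm) begins 51 mm behind the grasp point.
Start: joints at [-1.435, 0.527, 1.433, -0, 1.181, -0.178], TCP at [0.193, -0.594, 0.223] pointing down, gripper open.
Joint ranges: [-3.08, 3.08], [-0.75, 2.2], [0.22, 2.44], [-1.43, 4.57], [0, 2.65], [-2.85, 2.85]. Speed limits (rad/s): [2.79, 2.79, 3.14, 3.14, 3.14, 3.14].

### API

Orientations are given as a unit quaternion [x, y, z, w].
In Python, from rig import * gives the robot as it stands.
- The arm moves only by the tool jog_arm, never from a script. Its argument "increments" is a list that holds one entry, the list of rows, each a list of 7 numbers: the turn, a rotation vector about the world's x, y, z in degrees, then the shift along the world's x, y, z in m, then the closure, from -1 (fully open) to 1 (shut), so that 0 is half open. In form: [[[rx, ry, rz, x, y, z, jaw], ...]]. A call has 1 to 8 rows; each row is the pose to reach, as a shift and turn from the pose measured when the call began; what a row does not reach only later rows make up. A row lasts 1/10 s, in which the tool goes at most 50 mm and 8.59 degrees, less where a joint would pass 70% of its speed; a pose out of reach is approached as far as the arm can. A call with a gripper value outside its range is refused whole. The fingers move at their own pace and stop on an object; "squeeze" is the grip in N (left out, the last holds). Time passes only in rows, so rows that repeat a pose let the fingers close. It gives the time, the measured TCP pose, the force and the opening at its end, in the units of the state.
- get_obs(): the state, without advancing time (a new reading comes with each control period).
- camera(name): name is "scene" or "top" or "wrist"; returns the picture (400x640x3 uint8, red, green, blue); there is no depth.
- camera_info(name): a dict with "K" (3x3 intrinsics, pixels), "R" (3x3) and "t" (3): a world point X has camera coordinates R X + t. Camera axes: x right, y down, z forward; pixel columns grow to the right and rows downward; lengths in m; the calibration is good to about 2 mm. A picture is of the moment at which its call begins: read the wrist's pose just before it. camera_info takes no time and is no camera call; for the wrist camera it gives the pose at the moment of the call.
- hand_in(): hands the job in, once; it reports no verdict.
The state is a dict: "time": time; "q": joint angles; "joint_velocities": joint speeds; "joint_torque": joint torques, N m; "position": TCP position; "tool_rot": TCP orientation; "ft_force": force on the tool from outside, world axes, zero at the start; "moment": the same for the moment, N m; "grip_width": finger opening in m.
Only numpy, scipy, OpenCV 4.12 (cv2) and the standard library are available. Lean on these libraries where they do the work, as an engineer would, in place of code of your own. Each camera call takes 0.05 s, during which the arm holds its last target.

### The job

The hinge pin of the hold-down clamp has seized. With the drift punch, push the pin from its tail end (the side opposite its head) as far as it will go, so that it is clear of the arm's eye; do not touch the pin with the gripper. Then lay the drift back in its cradle, lift the clamp arm off and lay it, without dropping it, flat in the shallow steel tray, leaving the other things on the bench where they are.

Things in the scene. Friction and masses are not known exactly. Their poses are not given: they have to be found in the camera images.
- clamp: Grey clamp fixed to the worktop: base plate 12 mm thick, two lugs 44 mm wide, 100 mm high, that hold the pin, the arm's eye between them. Origin: underside, below mid-gap; x along the resting arm to its black end (0 to 0.35 rad left of world x), y the pin's axis, at height z = 80 mm. Tail lug y = 14 to 28 mm, head lug y = -14 to -54 mm, bores 16 mm. A rubber-capped post at x = 90 mm carries the arm.
- bore_mouth (a point): Centre of the open bore (16 mm diameter, mouth slightly chamfered) on the outer face of the tail-side lug, at (0, 28, 80) mm in the clamp's frame. The drift goes in here along the clamp's -y.
- pin_tail (a point): Centre of the pin's flat tail face (14 mm diameter), 4 to 10 mm inside the bore at the start. The pin's shank is 78 mm long; at its other end, outside the head-side lug, it has a head of 24 mm diameter, 8 mm thick.
- hinge_pin (a joint): How far the pin is driven towards the clamp's -y, in m; starts at 0 to 0.006. Stuck: about 10 N moves it (plus 0.04 N per mm/s); it stays where left. Its tail leaves the arm's eye at 0.036 to 0.038, it counts as clear from 0.041, and a stop ends its travel at 0.055, still captive in the head lug.
- clamp_arm: Loose steel arm, 149 mm long, about 0.3 kg. Origin: centre of the eye's 17 mm bore; x along the arm. Eye block 32x24x32 mm (x,y,z), bar 22 wide, 20 high, x = 15 to 99 mm, round black end (20 mm) to x = 133 mm. Locked by the pin; rests level, 80 mm up, on a seat between the lugs (2 mm side play) and the post; lifts straight up when pin and drift are out. Grip from above at x = 35 to 75 mm.
- lever_tip (a point): On the arm's axis in its round black end, at x = 130 mm in the arm's frame.
- drift: Steel drift punch, 175 mm long, about 0.25 kg, lying level in its cradle. Origin: on its axis, middle of the round handle (20 mm diameter, x = -50 to 50 mm); x points to the nose (10 mm diameter, x = 60 to 125 mm). Axis 45 mm above the worktop. Nose starts towards the robot's right (world -y), give or take 0.25 rad.
- drift_tip (a point): Centre of the drift's nose end, 125 mm along x from its origin.
- cradle: Aluminium cradle fixed to the worktop: base 110x56x8 mm with two 90 degree V-notches, open to above, 8 mm thick, at x = -42 and +42 mm, that carry the drift's handle. Origin: underside, centre; x along the lying drift towards its nose. The seated drift's axis is 45 mm above this origin.
- tray: Shallow open steel tray 110x220x30 mm (x,y,z), fixed to the worktop, walls and floor 4 mm. Origin: centre of the underside; its long side is y, within 0.25 rad of the world's y.
- petri: Bystander: petri dish, 89 mm diameter, 16 mm high. Origin: centre of the underside.
- bench_timer: Bystander: small white timer 64x68x18 mm. Origin: centre of the underside.
- lidded_jar: Bystander: white jar with a grey lid, 66 mm diameter, 80 mm high. Behind it and the clamp stands a tall blue water bath (250 mm), its front about 0.7 m ahead of the robot. Origin: centre of the underside.

How it is judged:
On the way:
1. the pin has been driven clear of the arm's eye (at least 41 mm) by the drift, whose nose stands behind it in the bore (value of joint hinge_pin above 0.041 m and x of drift_tip in the frame of clamp between -0.006 and 0.006 m and z of drift_tip in the frame of clamp between 0.074 and 0.086 m and y of drift_tip in the frame of clamp between -0.04 and -0.008 m), for 0.1 s.
At the end, for the whole second after the job is handed in: The pin is driven at least 41 mm; the clamp arm lies at rest inside the tray, both its eye and its tip within the tray's walls and less than 35 mm above its underside; the drift rests in the notches of its cradle (within 25 mm lengthwise, 8 mm sideways, 7 mm in height, 0.15 rad) (value of joint hinge_pin above 0.041 m and x of clamp_arm in the frame of tray between -0.055 and 0.055 m and y of clamp_arm in the frame of tray between -0.11 and 0.11 m and z of clamp_arm in the frame of tray between -0.01 and 0.035 m and x of lever_tip in the frame of tray between -0.055 and 0.055 m and y of lever_tip in the frame of tray between -0.11 and 0.11 m and z of lever_tip in the frame of tray between -0.01 and 0.035 m and x of drift in the frame of cradle between -0.025 and 0.025 m and y of drift in the frame of cradle between -0.008 and 0.008 m and z of drift in the frame of cradle between 0.038 and 0.052 m and angle between the x axis of drift and the x axis of cradle, either way round below 0.15 rad and linear speed of each of clamp_arm, drift below 0.02 m/s); the robot touches nothing.
It fails at once if the fingers push or pull the pin (contact force between the fingers and hinge_pin above 2 N).
It fails at once if the clamp arm is dropped: let go higher than 70 mm, away from the clamp (height (world z) of clamp_arm above 0.07 m and distance between clamp_arm and bore_mouth above 0.09 m and contact force between the fingers and clamp_arm below 0.2 N).
It fails at once if petri dish moved by more than 30 mm (distance of petri from where it was at the start of the episode above 0.03 m).
It fails at once if timer moved by more than 30 mm (distance of bench_timer from where it was at the start of the episode above 0.03 m).
It fails at once if jar moved by more than 30 mm (distance of lidded_jar from where it was at the start of the episode above 0.03 m).
It also fails if it takes over 72 s, if anything falls off the work surface, if the arm or the gripper's body presses on something with over 40 N, if the wrist force passes 120 N, or if a joint passes its speed limit or range.

## Working session

There is one attempt and no reset: what is moved stays moved. The work goes in short steps, Python scripts to look and compute and a tool call to move; the robot and the scene stay as the last step left them, time stands still between calls to the robot, and variables do not carry over. Pictures are saved under pics/ and viewed, and the job is handed in when it is done.

Besides the shell and the picture viewer there is one more tool, called as name([rows], argument=value, ...), one row to a line, values as JSON. jog_arm: Moves the arm, as the interface text tells. Its arguments: {"type":"object","properties":{"increments":{"type":"array","items":{"type":"array","items":{"type":"array","items":{"type":"number"}}}},"squeeze":{"type":"number"}},"required":["increments"]}

```bash
ls; mkdir -p pics; python3 - <<'E'
from rig import *
import cv2
o=get_obs();print(o)
for n in ["scene","top","wrist"]:
    i=camera_info(n);print(n,i)
    cv2.imwrite(f"pics/{n}0.png",camera(n)[:,:,::-1])
E
```

```text
pics
{'time': 0.0, 'q': array([-1.43548029e+00,  5.28418988e-01,  1.43390118e+00, -1.62654156e-05,
        1.18139088e+00, -1.78452517e-01]), 'joint_velocities': array([-0.00125897, -0.00156097,  0.00016929,  0.00036867, -0.00282078,
       -0.00081114]), 'joint_torque': array([ 6.29163223e-04, -4.40040779e+01, -1.76596177e+01,  6.33814163e-02,
        5.83352835e-02, -1.70624321e-04]), 'position': array([ 0.19285511, -0.59373397,  0.22160097]), 'tool_rot': array([-0.1104707 ,  0.69917089, -0.69767308,  0.11049237]), 'ft_force': array([-1.00745048, -0.66585165, -0.03204199]), 'moment': array([-0.02086371,  0.02914114,  0.00903962]), 'grip_width': 0.0870929423930251}
scene {'K': array([[490.52151378,   0.        , 325.67091368],
       [  0.        , 490.52151378, 197.36623764],
       [  0.        ,   0.        ,   1.        ]]), 'R': array([[-0.83156915, -0.55522781, -0.0146571 ],
       [-0.37243875,  0.57699318, -0.72688943],
       [ 0.41204627, -0.59899995, -0.68659808]]), 't': array([0.40510651, 0.29098608, 0.99170846])}
top {'K': array([[374.55907306,   0.        , 317.03421866],
       [  0.        , 374.55907306, 201.78855271],
       [  0.        ,   0.        ,   1.        ]]), 'R': array([[ 0.00365784, -0.99997279,  0.0064065 ],
       [-0.99610241, -0.00420814, -0.08810379],
       [ 0.08812835, -0.00605926, -0.9960907 ]]), 't': array([-0.08415095,  0.55441262,  1.01619609])}
wrist {'K': array([[347.28067089,   0.        , 321.29177983],
       [  0.        , 347.28067089, 204.11038271],
       [  0.        ,   0.        ,   1.        ]]), 'R': array([[ 3.08743697e-01, -9.51145079e-01, -6.06703200e-04],
       [-9.15363371e-01, -2.97302071e-01,  2.71516811e-01],
       [-2.58432253e-01, -8.32737502e-02, -9.62433506e-01]]), 't': array([-0.62400239, -0.03247237,  0.3898304 ])}
```

View pics/scene0.png

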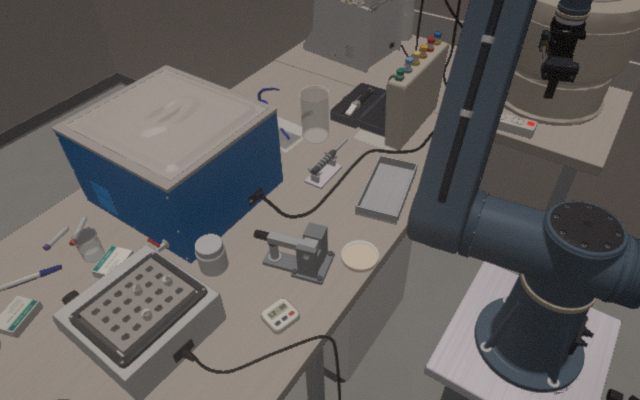

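View pics/top0.png

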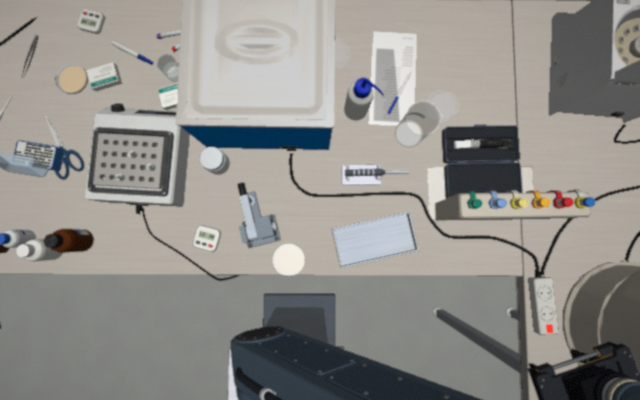

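View pics/wrist0.png

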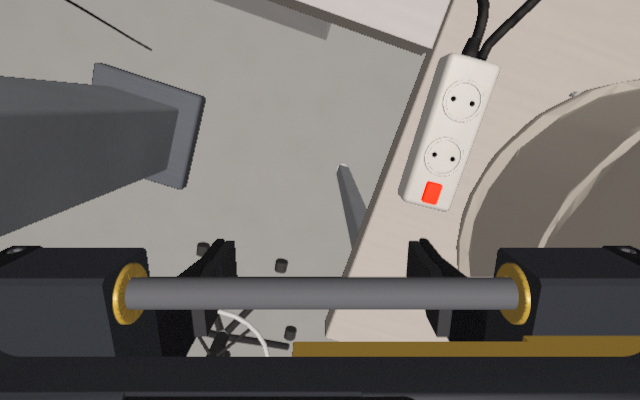

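```bash
python3 - <<'E'
import cv2
a=cv2.imread("pics/top0.png")
cv2.imwrite("pics/t0c.png",cv2.resize(a[150:285,190:430],None,fx=3.3,fy=3.3,interpolation=cv2.INTER_CUBIC))
a=cv2.imread("pics/scene0.png")
cv2.imwrite("pics/s0c.png",cv2.resize(a[130:290,240:430],None,fx=3.7,fy=3.7,interpolation=cv2.INTER_CUBIC))
E
```

```text
(no output)
```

View pics/t0c.png

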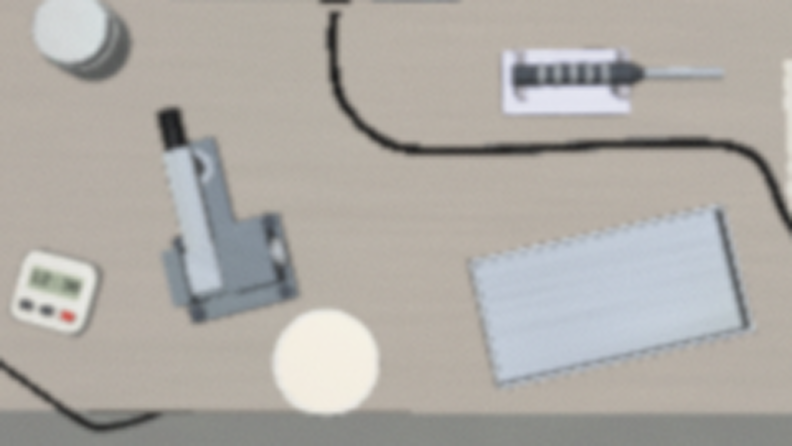

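View pics/s0c.png

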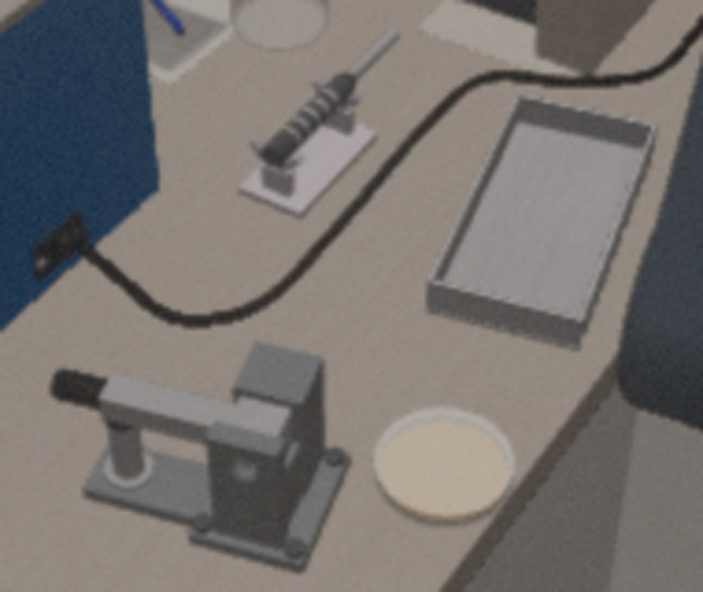

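```bash
cat > h.py <<'E'
import numpy as np, cv2
from scipy.spatial.transform import Rotation as Ro
from rig import *
def ray(i,u,v):
    R=np.array(i["R"]);t=np.array(i["t"]);K=np.array(i["K"])
    d=R.T@np.linalg.inv(K)@np.array([u,v,1.0]); return -R.T@t,d
def plane(i,u,v,z):
    c,d=ray(i,u,v); return c+d*(z-c[2])/d[2]
def proj(i,X):
    X=np.atleast_2d(X); c=X@np.array(i["R"]).T+np.array(i["t"]); p=c@np.array(i["K"]).T; return p[:,:2]/p[:,2:]
E
python3 - <<'E'
from h import *
i=camera_info("top")
f=lambda u,v:(190+u/3.3,150+v/3.3)
for n,u,v,z in [("jar",70,28,.08),("armend",168,110,.08),("eye end",207,290,.096),("timer",57,290,.018),("petri",326,360,.016),
 ("driftback",515,75,.045),("drifttip",722,73,.045),("cradleTL",503,52,.008),("cradleBR",630,113,.008),
 ("tray",472,262,.03),("tray",718,207,.03),("tray",748,327,.03),("tray",498,382,.03),("bathfront",330,0,.0)]:
    print(n,plane(i,*f(u,v),z).round(3))
w=camera_info("wrist");o=get_obs()
R=np.array(w["R"]);c=-R.T@w["t"];T=Ro.from_quat(o["tool_rot"]).as_matrix()
print("tool",T.round(3)); print("cam in tool",T.T@(c-o["position"]), "axes", (T.T@R.T).round(3)); 
import rig; print([x for x in dir(rig) if x[0]!='_']); print(getattr(rig,'grip_point_offset',None))
E
```

```text
jar [0.664 0.2   0.08 ]
armend [0.598 0.119 0.08 ]
eye end [0.455 0.083 0.096]
timer [0.454 0.221 0.018]
petri [ 0.396 -0.005  0.016]
driftback [ 0.633 -0.161  0.045]
drifttip [ 0.636 -0.334  0.045]
cradleTL [ 0.66  -0.154  0.008]
cradleBR [ 0.607 -0.263  0.008]
tray [ 0.478 -0.126  0.03 ]
tray [ 0.525 -0.332  0.03 ]
tray [ 0.425 -0.355  0.03 ]
tray [ 0.38  -0.148  0.03 ]
bathfront [ 0.706 -0.004  0.   ]
tool [[-0.951 -0.     0.309]
 [-0.309  0.002 -0.951]
 [-0.    -1.    -0.002]]
cam in tool [-0.07453642 -0.16192907 -0.00040875] axes [[-0.     0.962  0.272]
 [-0.001 -0.272  0.962]
 [ 1.    -0.     0.001]]
['Unreachable', 'camera', 'camera_info', 'get_obs', 'grip_point_offset', 'hand_in']
0.0187
```

jog_arm([
  [[0, 0, 0, 0, 0, 0.05, -1], [0, 0, 8, 0, 0, 0.1, -1], [0, 0, 16, 0.02, 0.03, 0.15, -1], [0, 0, 24, 0.04, 0.07, 0.17, -1], [0, 0, 32, 0.06, 0.11, 0.17, -1], [0, 0, 40, 0.09, 0.15, 0.17, -1], [0, 0, 48, 0.12, 0.19, 0.17, -1], [0, 0, 54, 0.15, 0.23, 0.17, -1]],
])

```text
time: 0.95
position: [0.3417, -0.3643, 0.3918]
tool_rot: [-0.417, 0.572, -0.571, 0.417]
ft_force: [-0.3, 0.6, -0.1]
grip_width: 0.0868
```

jog_arm([
  [[0, 0, 4, 0.03, 0.03, 0, -1], [0, 0, 8, 0.06, 0.06, 0, -1], [0, 0, 12, 0.09, 0.1, 0, -1], [0, 0, 16, 0.12, 0.13, -0.02, -1], [0, 0, 18, 0.15, 0.17, -0.03, -1], [0, 0, 18, 0.18, 0.21, -0.03, -1], [0, 0, 18, 0.2, 0.24, -0.03, -1], [0, 0, 18, 0.2, 0.24, -0.03, -1]],
])

```text
time: 1.75
position: [0.5434, -0.1202, 0.3611]
tool_rot: [-0.502, 0.499, -0.497, 0.503]
ft_force: [0.2, -0.1, -0.3]
grip_width: 0.087
```

```bash
python3 - <<'E'
from h import *
o=get_obs();i=camera_info("wrist");cv2.imwrite("pics/w1.png",camera("wrist")[:,:,::-1])
print(o["position"],Ro.from_quat(o["tool_rot"]).as_matrix().round(3));np.savez("w1.npz",**i)
E
```

```text
[ 0.54339998 -0.1202112   0.36111791] [[ 0.01  -0.001  1.   ]
 [-1.     0.003  0.01 ]
 [-0.003 -1.    -0.001]]
```

View pics/w1.png

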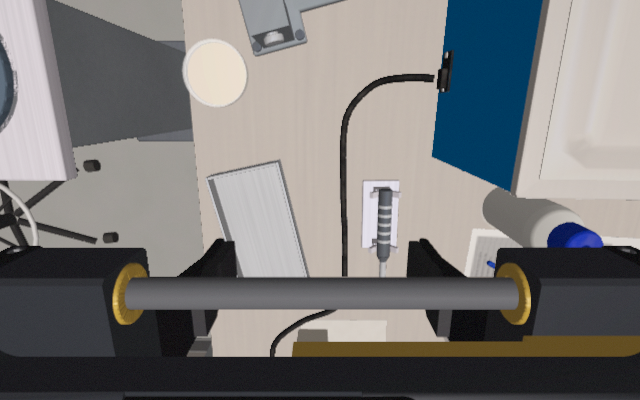

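jog_arm([
  [[0, 0, 0, -0.01, 0.04, -0.01, -1], [0, 0, 0, -0.02, 0.08, -0.02, -1], [0, 0, 0, -0.03, 0.12, -0.03, -1], [0, 0, 0, -0.04, 0.14, -0.04, -1], [0, 0, 0, -0.04, 0.14, -0.04, -1]],
])

```text
time: 2.3
position: [0.4991, 0.0192, 0.3198]
tool_rot: [0.504, -0.5, 0.495, -0.501]
ft_force: [0.6, -0.4, 1.1]
grip_width: 0.0868
```

```bash
python3 - <<'E'
from h import *
o=get_obs();i=camera_info("wrist");cv2.imwrite("pics/w2.png",camera("wrist")[:,:,::-1])
print(o["position"],o["joint_velocities"].round(3));np.savez("w2.npz",**i)
E
```

```text
[0.49909212 0.01917683 0.31983323] [-0.043  0.009 -0.075 -0.031 -0.009 -0.021]
```

View pics/w2.png

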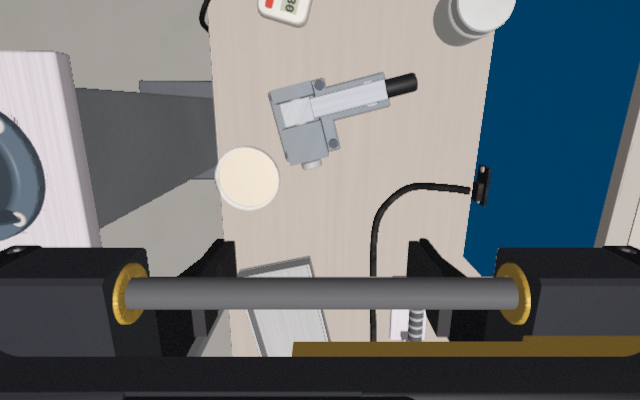

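jog_arm([
  [[0, 0, 0, 0, 0.02, -0.03, -1], [0, 0, 0, 0, 0.04, -0.06, -1], [0, 0, 0, 0, 0.04, -0.09, -1], [0, 0, 0, 0, 0.04, -0.09, -1], [0, 0, 0, 0, 0.04, -0.09, -1]],
])

```text
time: 2.85
position: [0.502, 0.056, 0.2313]
tool_rot: [0.503, -0.499, 0.497, -0.501]
ft_force: [0.2, -0.7, 0.2]
grip_width: 0.0868
```

```bash
python3 - <<'E'
from h import *
o=get_obs();i=camera_info("wrist");a=camera("wrist")[:,:,::-1];cv2.imwrite("pics/w3.png",a)
print(o["position"],o["joint_velocities"].round(3));np.savez("w3.npz",**i)
cv2.imwrite("pics/w3c.png",cv2.resize(a[0:240,200:520],None,fx=2.4,fy=2.4,interpolation=cv2.INTER_CUBIC))
E
```

```text
[0.50201591 0.05600753 0.23129597] [ 0.004 -0.028 -0.03   0.004 -0.003  0.002]
```

View pics/w3c.png

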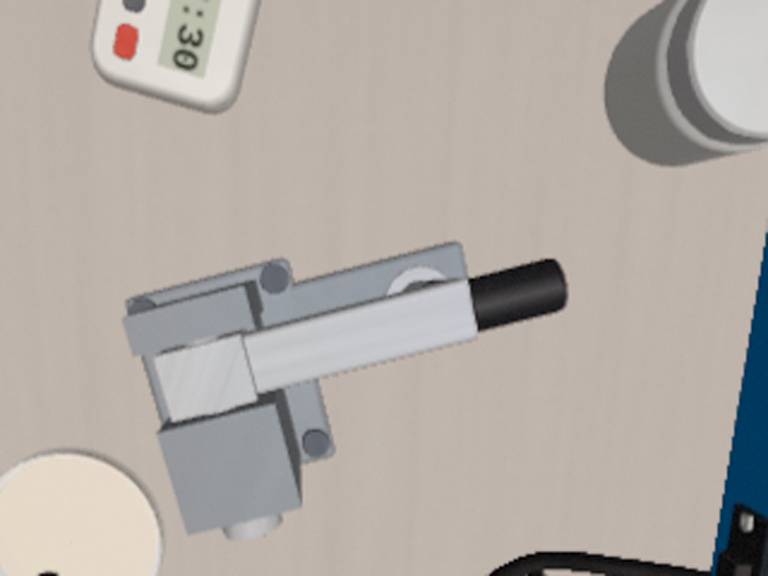

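```bash
cat > fit.py <<'E'
from h import *
from scipy.optimize import least_squares
def wire(pose):
    x,y,a=pose;c,s=np.cos(a),np.sin(a)
    f=lambda P:np.array([[x+c*p[0]-s*p[1],y+s*p[0]+c*p[1],p[2]] for p in P])
    return f
E
cat > f1.py <<'E'
from fit import *
i=dict(np.load("w3.npz"))
P=[(-22,28,100),(22,28,100),(-22,-14,100),(22,-14,100),(-22,-54,100),(22,-54,100),(22,14,100)]
px=np.array([(122,320),(247,283),(160,431),(273,405),(188,535),(300,507),(259,322)])/2.4+[200,0]
P=np.array(P)/1000.
r=least_squares(lambda p:(proj(i,wire(p)(P))-px).ravel(),[.48,.09,.2])
print(r.x,r.fun.reshape(-1,2).round(2)); np.save("clamp.npy",r.x)
def draw(src,i,pose,fx,off,out):
    a=cv2.imread(src)
    f=wire(pose)
    def box(x0,x1,y0,y1,z0,z1,col):
        pts=lambda z:proj(i,f(np.array([(x0,y0,z),(x1,y0,z),(x1,y1,z),(x0,y1,z)])/1000.))
        for q in (pts(z0),pts(z1)):
            cv2.polylines(a,[np.round(((q-off[0])*fx)*16).astype(int)],True,col,1,cv2.LINE_AA,4)
    a=cv2.resize(a[off[1][1]:off[1][1]+off[2][1],off[1][0]:off[1][0]+off[2][0]],None,fx=fx,fy=fx)
    box(-22,22,14,28,12,100,(0,0,255));box(-22,22,-54,-14,12,100,(0,0,255))
    box(-16,16,-12,12,64,96,(0,255,0));box(15,99,-11,11,70,90,(0,255,0));box(99,133,-10,10,70,90,(255,0,0))
    th=np.linspace(0,6.28,24)
    for y,rr in((28,8),(-54,12),(-62,12)):
        q=proj(i,f(np.array([(rr*np.cos(t),y,80+rr*np.sin(t)) for t in th])/1000.))
        cv2.polylines(a,[np.round(((q-off[0])*fx)*16).astype(int)],True,(0,255,255),1,cv2.LINE_AA,4)
    cv2.imwrite(out,a)
draw("pics/w3.png",i,r.x,2.4,((200,0),(200,0),(320,240)),"pics/w3d.png")
draw("pics/scene0.png",camera_info("scene"),r.x,6,((250,215),(250,215),(100,80)),"pics/s0d.png")
E
python3 f1.py
```

```text
[0.47137552 0.08780175 0.24980385] [[ 0.37 -1.57]
 [-0.39  0.74]
 [-1.14  0.42]
 [ 1.31 -0.87]
 [-0.13 -0.2 ]
 [ 1.15  0.19]
 [-1.11  1.32]]
```

View pics/w3d.png

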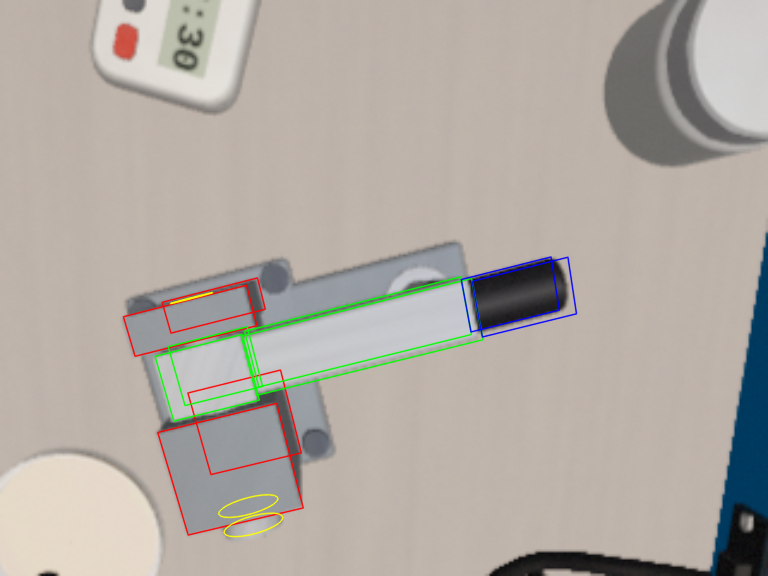

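View pics/s0d.png

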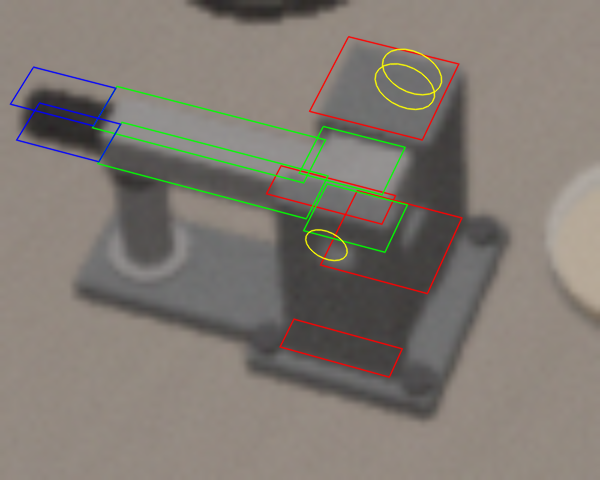

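jog_arm([
  [[0, 0, 0, 0.02, -0.04, 0, -1], [0, 0, 0, 0.04, -0.08, 0, -1], [0, 0, 0, 0.06, -0.13, 0, -1], [0, 0, 0, 0.08, -0.18, 0, -1], [0, 0, 0, 0.1, -0.23, 0, -1], [0, 0, 0, 0.11, -0.28, 0, -1], [0, 0, 0, 0.12, -0.32, 0, -1], [0, 0, 0, 0.12, -0.32, 0, -1]],
])

```text
time: 3.7
position: [0.6246, -0.273, 0.2346]
tool_rot: [0.501, -0.497, 0.503, -0.499]
ft_force: [0.1, 0.5, -0.0]
grip_width: 0.087
```

```bash
python3 - <<'E'
from h import *
o=get_obs();i=camera_info("wrist");a=camera("wrist")[:,:,::-1];cv2.imwrite("pics/w4.png",a)
print(o["position"],o["joint_velocities"].round(3));np.savez("w4.npz",**i)
cv2.imwrite("pics/w4c.png",cv2.resize(a[0:280,180:480],None,fx=2,fy=2,interpolation=cv2.INTER_CUBIC))
E
```

```text
[ 0.62459881 -0.27300694  0.23461192] [ 0.026 -0.002  0.03   0.06   0.068 -0.008]
```

View pics/w4c.png

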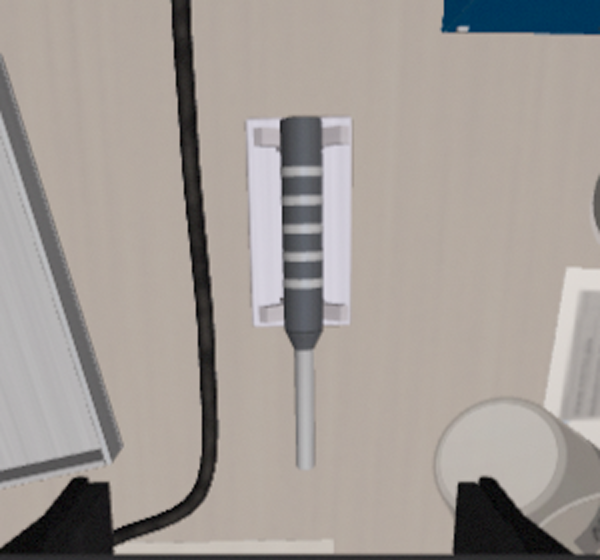

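```bash
python3 - <<'E'
from fit import *
i=dict(np.load("w4.npz"))
g=lambda u,v,z:plane(i,180+u/2,v/2,z)
b=g(301,117,.055);t=g(306,468,.046);j=g(303,333,.045)
print("back",b,"tip",t,"len",np.linalg.norm((t-b)[:2]),"shoulder",j)
a=np.arctan2((t-b)[1],(t-b)[0]);print("yaw",a,np.degrees(a))
for u,v in((246,119),(353,117),(351,325),(255,326)):print(g(u,v,.008))
it=camera_info("top")
print(plane(it,190+515/3.3,150+75/3.3,.045),plane(it,190+722/3.3,150+73/3.3,.045))
d=np.array([np.cos(a),np.sin(a)]);o=t[:2]-.125*d;print("drift origin",o)
f=[np.r_[o+d*x,.045] for x in(-.05,.125)];print(proj(camera_info("scene"),f),proj(it,f))
E
```

```text
back [ 0.63398646 -0.15826089  0.055     ] tip [ 0.63833313 -0.33268593  0.046     ] len 0.17447918426850428 shoulder [ 0.63611487 -0.25943835  0.045     ]
yaw -1.5458815080426103 -88.57248603816059
[ 0.60688223 -0.15393309  0.008     ]
[ 0.66237991 -0.15291086  0.008     ]
[ 0.66439166 -0.26150619  0.008     ]
[ 0.61039228 -0.26204537  0.008     ]
[ 0.6333684  -0.16122787  0.045     ] [ 0.63586788 -0.33372011  0.045     ]
drift origin [ 0.6352191  -0.20772472]
[[312.5691903  171.71156973]
 [345.78148453 138.28034876]] [[344.7900401  172.50327016]
 [408.39615647 171.23240727]]
```

```bash
cat >> h.py <<'E'
def inc(pos,yawdeg):
    """rotvec deg & shift to reach vertical tool with jaw z at yawdeg"""
    o=get_obs();T=Ro.from_quat(o["tool_rot"]).as_matrix()
    z=np.array([np.cos(np.radians(yawdeg)),np.sin(np.radians(yawdeg)),0]);y=np.array([0,0,-1.]);x=np.cross(y,z)
    G=np.stack([x,y,z],1)
    rv=np.degrees(Ro.from_matrix(G@T.T).as_rotvec())
    print("t",round(o["time"],2),"rot",rv.round(2),"shift",(np.array(pos)-o["position"]).round(4),"F",o["ft_force"].round(2),"w",round(o["grip_width"],4))
E
python3 - <<'E'
from h import *
inc([.6352,-.2077,.0265],1.5)
E
```

```text
t 3.75 rot [0.25 0.18 1.41] shift [ 0.0114  0.0623 -0.2077] F [-0.88 -0.37 -0.36] w 0.0869
```

jog_arm([
  [[0.25, 0.18, 1.4, 0.0114, 0.04, 0, -0.4], [0.25, 0.18, 1.4, 0.0114, 0.062, -0.04, -0.4], [0.25, 0.18, 1.4, 0.0114, 0.062, -0.08, -0.4], [0.25, 0.18, 1.4, 0.0114, 0.062, -0.12, -0.4], [0.25, 0.18, 1.4, 0.0114, 0.062, -0.14, -0.4], [0.25, 0.18, 1.4, 0.0114, 0.062, -0.14, -0.4], [0.25, 0.18, 1.4, 0.0114, 0.062, -0.14, -0.4]],
])

```text
time: 4.45
position: [0.636, -0.2079, 0.0957]
tool_rot: [-0.506, 0.493, -0.494, 0.507]
ft_force: [0.5, 0.0, 0.4]
grip_width: 0.0613
```

```bash
python3 - <<'E'
from h import *
inc([.6352,-.2077,.0265],1.5)
cv2.imwrite("pics/w5.png",camera("wrist")[:,:,::-1])
E
```

```text
t 4.45 rot [ 0.05  0.1  -0.01] shift [-0.0008  0.0002 -0.0692] F [0.49 0.04 0.36] w 0.0613
```

View pics/w5.png

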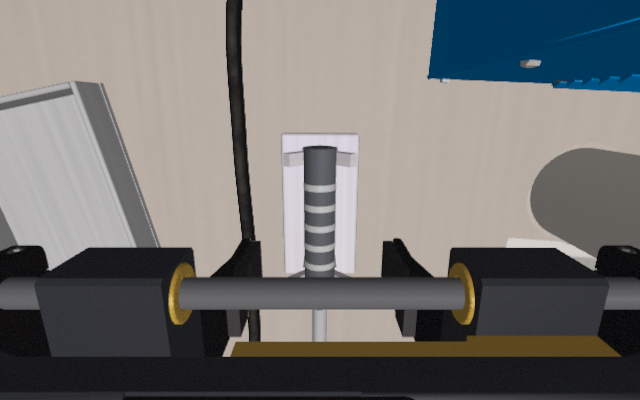

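jog_arm([
  [[0, 0, 0, -0.0008, 0, -0.035, -0.4], [0, 0, 0, -0.0008, 0, -0.069, -0.4], [0, 0, 0, -0.0008, 0, -0.069, -0.4], [0, 0, 0, -0.0008, 0, -0.069, -0.4]],
], squeeze=55)

```text
time: 4.9
position: [0.6367, -0.2088, 0.0292]
tool_rot: [-0.506, 0.491, -0.495, 0.507]
ft_force: [0.7, -0.5, 0.2]
grip_width: 0.061
```

jog_arm([
  [[0, 0, 0, 0, 0, 0, 0.2], [0, 0, 0, 0, 0, 0, 1], [0, 0, 0, 0, 0, 0, 1], [0, 0, 0, 0, 0, 0, 1], [0, 0, 0, 0, 0, 0, 1], [0, 0, 0, 0, 0, 0, 1], [0, 0, 0, 0, 0, 0, 1]],
])

```text
time: 5.6
position: [0.6349, -0.2087, 0.0291]
tool_rot: [0.507, -0.492, 0.494, -0.506]
ft_force: [-5.3, -1.2, 3.9]
grip_width: 0.0188
```

```bash
python3 - <<'E'
from h import *
inc([.6352,-.2077,.0265],1.5)
E
```

```text
t 5.6 rot [ 0.12  0.07 -0.04] shift [ 0.0003  0.001  -0.0026] F [-5.27 -1.15  3.93] w 0.0188
```

jog_arm([
  [[0, 0, 0, 0, 0, 0.02, 1], [0, 0, 0, 0, 0, 0.06, 1], [0, 0, 0, -0.03, 0, 0.1, 1], [0, 0, 2, -0.07, 0.02, 0.14, 1], [0, 0, 4, -0.11, 0.05, 0.14, 1], [0, 0, 6, -0.15, 0.08, 0.14, 1], [0, 0, 8, -0.18, 0.12, 0.14, 1], [0, 0, 10, -0.2, 0.16, 0.14, 1]],
])

```text
time: 6.4
position: [0.4335, -0.0494, 0.169]
tool_rot: [0.547, -0.447, 0.448, -0.547]
ft_force: [0.6, 1.2, -2.5]
grip_width: 0.0185
```

```bash
python3 - <<'E'
from h import *
cl=np.load("clamp.npy");x,y,a=cl;print(cl)
for s in(.183,.155):
    inc([x-np.sin(a)*s,y+np.cos(a)*s,.0641],1.5+(np.degrees(a)-90+88.4))
cv2.imwrite("pics/w6.png",camera("wrist")[:,:,::-1])
E
```

```text
[0.47137552 0.08780175 0.24980385]
t 6.4 rot [0.06 0.06 2.75] shift [-0.0074  0.3145 -0.1049] F [ 0.64  1.2  -2.52] w 0.0185
t 6.4 rot [0.06 0.06 2.75] shift [-0.0005  0.2874 -0.1049] F [ 0.64  1.2  -2.52] w 0.0185
```

View pics/w6.png

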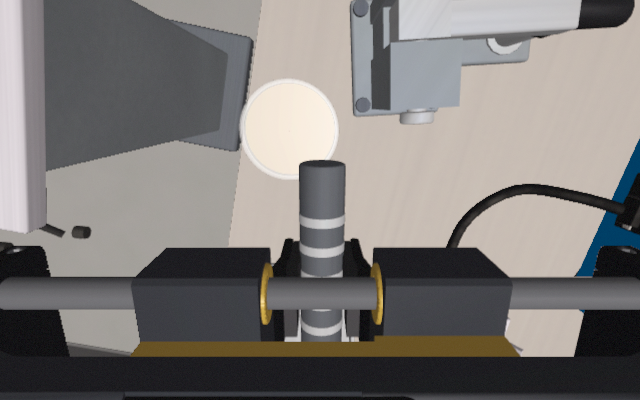

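jog_arm([
  [[0, 0, 1, 0, 0.04, 0, 1], [0, 0, 2, 0, 0.09, 0, 1], [0, 0, 2.75, -0.005, 0.14, 0, 1], [0, 0, 2.75, -0.007, 0.19, 0, 1], [0, 0, 2.75, -0.01, 0.24, 0, 1], [0, 0, 2.75, -0.01, 0.29, 0, 1], [0, 0, 2.75, -0.01, 0.325, 0, 1], [0, 0, 2.75, -0.01, 0.325, -0.02, 1]],
])

```text
time: 7.25
position: [0.4184, 0.2892, 0.1497]
tool_rot: [-0.557, 0.435, -0.429, 0.563]
ft_force: [0.6, -0.6, -3.4]
grip_width: 0.0186
```

```bash
python3 - <<'E'
from h import *
cl=np.load("clamp.npy");x,y,a=cl
for s in(.183,):
    inc([x-np.sin(a)*s,y+np.cos(a)*s,.0641],1.5+(np.degrees(a)-90+88.4))
E
```

```text
t 7.25 rot [-0.69 -0.15 -0.49] shift [ 0.0077 -0.0241 -0.0856] F [ 0.61 -0.56 -3.36] w 0.0186
```

jog_arm([
  [[-0.4, -0.1, -0.5, 0.004, -0.015, -0.04, 1], [-0.7, -0.15, -0.5, 0.0077, -0.02, -0.07, 1], [-0.7, -0.15, -0.5, 0.0077, -0.02, -0.0856, 1], [-0.7, -0.15, -0.5, 0.0077, -0.02, -0.0856, 1], [-0.7, -0.15, -0.5, 0.0077, -0.02, -0.0856, 1]],
])

```text
time: 7.75
position: [0.4264, 0.2694, 0.0639]
tool_rot: [0.558, -0.434, 0.434, -0.558]
ft_force: [0.5, 0.4, -3.1]
grip_width: 0.0184
```

```bash
python3 - <<'E'
from h import *
cl=np.load("clamp.npy");x,y,a=cl
s=.183
inc([x-np.sin(a)*s,y+np.cos(a)*s,.0641],1.5+(np.degrees(a)-90+88.4))
i=camera_info("wrist");np.savez("w7.npz",**i)
w=camera("wrist")[:,:,::-1];s=camera("scene")[:,:,::-1];t=camera("top")[:,:,::-1]
cv2.imwrite("pics/w7.png",w);cv2.imwrite("pics/s7.png",s);cv2.imwrite("pics/t7.png",t)
cv2.imwrite("pics/s7c.png",cv2.resize(s[210:300,230:370],None,fx=5.5,fy=5.5,interpolation=cv2.INTER_CUBIC))
cv2.imwrite("pics/t7c.png",cv2.resize(t[170:270,180:300],None,fx=5.5,fy=5.5,interpolation=cv2.INTER_CUBIC))
E
```

```text
t 7.75 rot [ 0.   -0.01  0.02] shift [-0.0002 -0.0042  0.0002] F [ 0.53  0.43 -3.13] w 0.0184
```

View pics/w7.png

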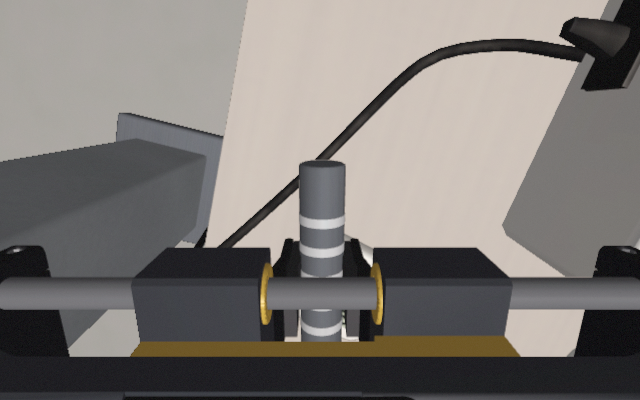

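View pics/s7c.png

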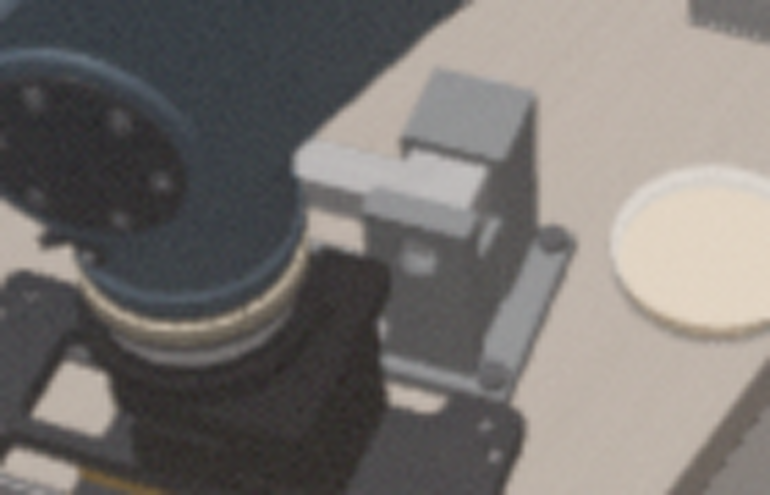

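View pics/t7c.png

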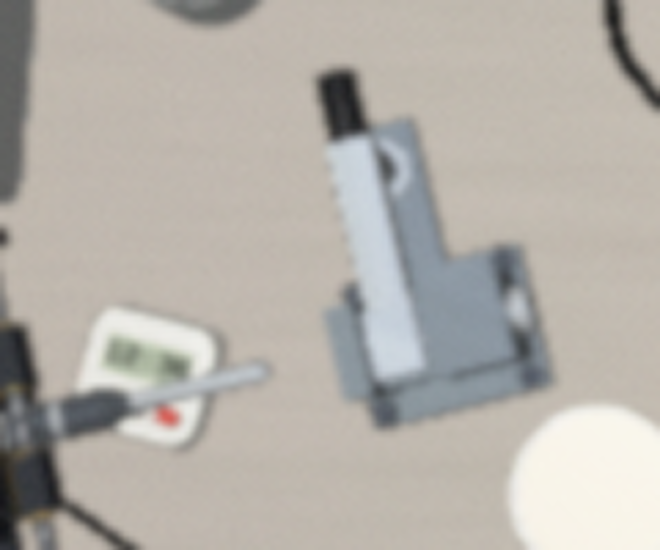

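```bash
cat > ov.py <<'E'
from fit import *
import sys
it=camera_info("top");cl=np.load("clamp.npy");f=wire(cl)
img=cv2.resize(cv2.imread("pics/t7.png")[170:270,180:300],None,fx=6.5,fy=6.5,interpolation=cv2.INTER_CUBIC)
def pl(P,col,closed=True):
    q=(proj(it,P)-[180,170]+.5)*6.5-.5
    cv2.polylines(img,[np.round(q*16).astype(int)],closed,col,1,cv2.LINE_AA,4)
def box(x0,x1,y0,y1,z,col): pl(f(np.array([(x0,y0,z),(x1,y0,z),(x1,y1,z),(x0,y1,z)])/1000.),col)
box(-22,22,14,28,100,(0,0,255));box(-22,22,-54,-14,100,(0,0,255));box(-16,16,-12,12,96,(0,255,0));box(15,99,-11,11,90,(0,255,0))
p=np.array([.4264,.2694]);T=np.radians(1.5+np.degrees(cl[2])-1.6-90)
# drift origin offset in grasp: cradle drift (.6352,-.2077) vs TCP (.6349,-.2087) at jaw yaw ~1.5
d=np.array([np.cos(T),np.sin(T)]);n=np.array([-d[1],d[0]])
o=p+0.0003*n-.001*d
for s in(-.005,.005): pl(np.array([np.r_[o+d*x+n*s,.08] for x in(.06,.125)]),(255,0,255),False)
pl(np.array([f(np.array([(0,y,80)])/1000.)[0] for y in (28,100)]),(0,255,255),False)
cv2.imwrite("pics/t7d.png",img)
E
python3 ov.py
```

```text
(no output)
```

View pics/t7d.png

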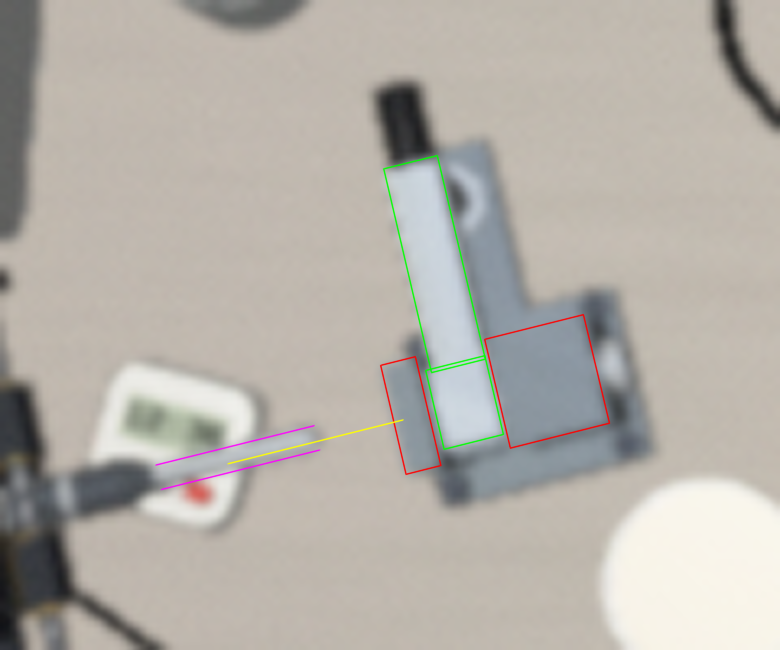

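jog_arm([
  [[0, 0, 0, 0, -0.01, 0, 1], [0, 0, 0, 0.003, -0.02, 0, 1], [0, 0, 0, 0.0055, -0.027, 0, 1], [0, 0, 0, 0.0069, -0.0323, 0, 1], [0, 0, 0, 0.0069, -0.0323, 0, 1], [0, 0, 0, 0.0069, -0.0323, 0, 1]],
])

```text
time: 8.5
position: [0.4341, 0.2371, 0.0651]
tool_rot: [-0.557, 0.434, -0.435, 0.559]
ft_force: [-0.3, 0.2, -3.1]
grip_width: 0.0188
```

```bash
cat > rel.py <<'E'
from h import *
cl=np.load("clamp.npy");x,y,a=cl
o=get_obs();p=o["position"]-[x,y,0];c,s=np.cos(a),np.sin(a)
print("tcp in clamp x,y,z mm",np.round([1e3*(c*p[0]+s*p[1]),1e3*(-s*p[0]+c*p[1]),1e3*p[2]],2),"tip y",round(1e3*(-s*p[0]+c*p[1])+1-125,1))
F=o["ft_force"];print("F clamp",np.round([c*F[0]+s*F[1],-s*F[0]+c*F[1],F[2]],1),"M",o["moment"].round(2))
inc(o["position"],np.degrees(a)-.1)
E
python3 rel.py
python3 - <<'E'
from h import *
t=camera("top")[:,:,::-1];cv2.imwrite("pics/t8c.png",cv2.resize(t[170:270,180:300],None,fx=6.5,fy=6.5,interpolation=cv2.INTER_CUBIC))
E
```

```text
tcp in clamp x,y,z mm [  0.74 153.86  65.14] tip y 29.9
F clamp [-0.3  0.3 -3.1] M [-0.01 -0.06 -0.03]
t 8.5 rot [-0.05  0.14  0.05] shift [0. 0. 0.] F [-0.32  0.19 -3.13] w 0.0188
```

View pics/t8c.png

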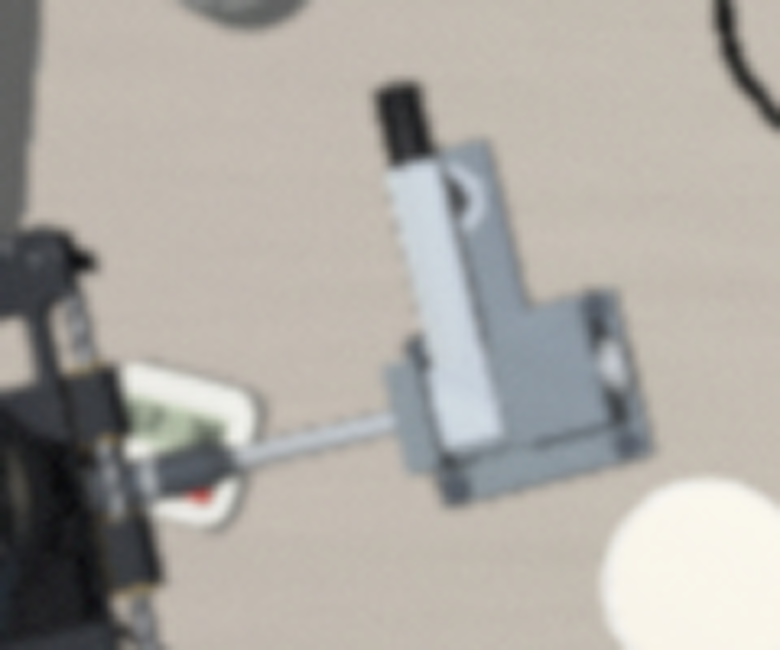

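jog_arm([
  [[0, 0.1, 0, -0.0008, -0.001, -0.001, 1], [0, 0.1, 0, -0.0005, -0.003, -0.001, 1], [0, 0.1, 0, 0, -0.005, -0.001, 1], [0, 0.1, 0, 0.0005, -0.0065, -0.001, 1], [0, 0.1, 0, 0.001, -0.008, -0.001, 1], [0, 0.1, 0, 0.001, -0.008, -0.001, 1]],
])

```text
time: 9.15
position: [0.4351, 0.2291, 0.0641]
tool_rot: [-0.557, 0.434, -0.435, 0.558]
ft_force: [0.9, 1.1, -2.2]
grip_width: 0.0186
```

```bash
python3 rel.py
```

```text
tcp in clamp x,y,z mm [ -0.23 145.89  64.12] tip y 21.9
F clamp [ 1.1  0.8 -2.2] M [ 0.01 -0.06 -0.04]
t 9.15 rot [-0.05  0.05  0.04] shift [0. 0. 0.] F [ 0.88  1.07 -2.17] w 0.0186
```

jog_arm([
  [[0, 0, 0, 0.001, -0.0039, 0, 1], [0, 0, 0, 0.002, -0.0078, 0, 1], [0, 0, 0, 0.003, -0.0116, 0, 1], [0, 0, 0, 0.004, -0.0155, 0, 1], [0, 0, 0, 0.005, -0.0194, 0, 1], [0, 0, 0, 0.006, -0.0233, 0, 1], [0, 0, 0, 0.0069, -0.0271, 0, 1], [0, 0, 0, 0.0079, -0.031, 0, 1]],
])

```text
time: 9.95
position: [0.4424, 0.2002, 0.0642]
tool_rot: [-0.556, 0.436, -0.434, 0.559]
ft_force: [-1.9, 12.3, -1.8]
grip_width: 0.0185
```

```bash
python3 rel.py
```

```text
tcp in clamp x,y,z mm [ -0.25 116.08  64.22] tip y -7.9
F clamp [ 1.2 12.4 -1.8] M [1.88 0.21 0.08]
t 9.95 rot [-0.26  0.03  0.14] shift [0. 0. 0.] F [-1.94 12.29 -1.8 ] w 0.0185
```

jog_arm([
  [[0.2, 0, 0, 0.001, -0.0039, 0, 1], [0.2, 0, 0, 0.002, -0.0078, 0, 1], [0.2, 0, 0, 0.003, -0.0116, 0, 1], [0.2, 0, 0, 0.004, -0.0155, 0, 1], [0.2, 0, 0, 0.005, -0.0194, 0, 1], [0.2, 0, 0, 0.0055, -0.0213, 0, 1], [0.2, 0, 0, 0.0055, -0.0213, 0, 1]],
])

```text
time: 10.65
position: [0.4475, 0.1805, 0.0643]
tool_rot: [-0.554, 0.438, -0.433, 0.56]
ft_force: [-1.4, 8.6, -2.1]
grip_width: 0.0187
```

```bash
python3 rel.py
```

```text
tcp in clamp x,y,z mm [-0.22 95.77 64.3 ] tip y -28.2
F clamp [ 0.8  8.6 -2.1] M [1.45 0.07 0.13]
t 10.65 rot [-0.61  0.01  0.22] shift [0. 0. 0.] F [-1.39  8.56 -2.11] w 0.0187
```

jog_arm([
  [[-0.3, 0, 0.2, 0.0005, -0.0019, 0, 1], [-0.6, 0, 0.2, 0.001, -0.0039, 0, 1], [-0.6, 0, 0.2, 0.0015, -0.0058, 0, 1], [-0.6, 0, 0.2, 0.0018, -0.0068, 0, 1], [-0.6, 0, 0.2, 0.002, -0.0078, 0, 1]],
])

```text
time: 11.15
position: [0.4478, 0.1768, 0.0643]
tool_rot: [-0.556, 0.438, -0.434, 0.558]
ft_force: [-4.1, 23.7, -1.9]
grip_width: 0.0185
```

```bash
python3 rel.py
```

```text
tcp in clamp x,y,z mm [-0.8  92.04 64.3 ] tip y -32.0
F clamp [ 1.9 24.  -1.9] M [4.07 0.59 0.28]
t 11.15 rot [-0.38 -0.12  0.25] shift [0. 0. 0.] F [-4.13 23.71 -1.93] w 0.0185
```

jog_arm([
  [[-0.2, 0, 0.1, 0.0005, -0.0015, 0, 1], [-0.3, 0, 0.1, 0.0008, -0.003, 0, 1], [-0.3, 0, 0.1, 0.0008, -0.003, 0, 1]],
])

```text
time: 11.45
position: [0.4478, 0.177, 0.0644]
tool_rot: [-0.556, 0.438, -0.434, 0.558]
ft_force: [-2.6, 15.3, -2.4]
grip_width: 0.0185
```

```bash
python3 rel.py;python3 - <<'E'
from h import *
t=camera("top")[:,:,::-1];cv2.imwrite("pics/t9c.png",cv2.resize(t[170:270,180:300],None,fx=6.5,fy=6.5,interpolation=cv2.INTER_CUBIC))
E
```

```text
tcp in clamp x,y,z mm [-0.81 92.26 64.4 ] tip y -31.7
F clamp [ 1.3 15.5 -2.4] M [2.72 0.25 0.17]
t 11.45 rot [-0.36 -0.15  0.28] shift [0. 0. 0.] F [-2.57 15.34 -2.41] w 0.0185
```

View pics/t9c.png

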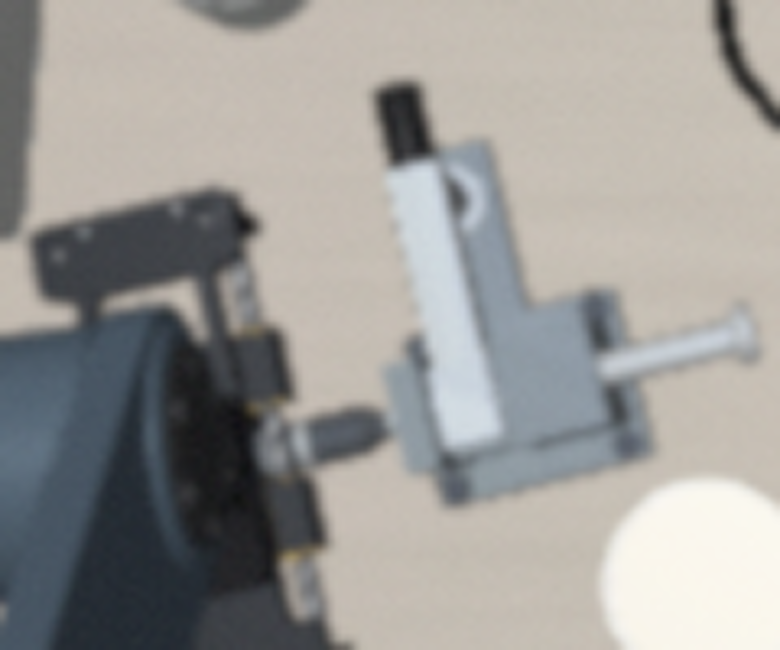

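```bash
python3 - <<'E'
from h import *
it=camera_info("top");x,y,a=np.load("clamp.npy");c,s=np.cos(a),np.sin(a)
for u,v in((757,328),(604,365),(390,420)):
    p=plane(it,180+u/6.5,170+v/6.5,.08)-[x,y,0];print((c*p[0]+s*p[1])*1e3,(-s*p[0]+c*p[1])*1e3)
E
```

```text
-0.3560072020953008 -119.35683374319756
0.17565769312158885 -56.14458434166402
-0.34857856571530577 32.19597098815916
```

jog_arm([
  [[-0.3, -0.1, 0.2, -0.0025, 0.0097, 0, 1], [-0.3, -0.1, 0.2, -0.0059, 0.0233, 0, 1], [-0.3, -0.1, 0.2, -0.0099, 0.0388, 0, 1], [-0.3, -0.1, 0.2, -0.0138, 0.0543, 0, 1], [-0.3, -0.1, 0.2, -0.0178, 0.0698, 0, 1], [-0.3, -0.1, 0.2, -0.0217, 0.0853, 0, 1], [-0.3, -0.1, 0.2, -0.0227, 0.0892, 0.03, 1], [-0.3, -0.1, 0.2, -0.0227, 0.0892, 0.08, 1]],
])

```text
time: 12.3
position: [0.422, 0.2663, 0.1425]
tool_rot: [0.561, -0.436, 0.432, -0.556]
ft_force: [0.9, 0.0, -2.8]
grip_width: 0.0187
```

```bash
python3 rel.py; python3 - <<'E'
from h import *
inc([.6349,-.2087,.0291],1.5)
E
```

```text
tcp in clamp x,y,z mm [ -3.68 185.18 142.49] tip y 61.2
F clamp [ 0.9 -0.2 -2.8] M [ 0.06 -0.2  -0.02]
t 12.3 rot [ 0.12 -0.52 -0.01] shift [0. 0. 0.] F [ 0.89  0.01 -2.79] w 0.0187
t 12.3 rot [  0.06  -0.53 -12.73] shift [ 0.2129 -0.475  -0.1134] F [ 0.89  0.01 -2.79] w 0.0187
```

Return to above the cradle, keeping low x until past the bath.

jog_arm([
  [[0, -0.5, 0, 0, -0.03, 0.03, 1], [0, -0.5, 0, 0, -0.08, 0.03, 1], [0, -0.5, 0, 0, -0.13, 0.03, 1], [0, -0.5, -2, 0.01, -0.18, 0.03, 1], [0, -0.5, -4, 0.02, -0.23, 0.03, 1], [0, -0.5, -6, 0.03, -0.28, 0.03, 1], [0, -0.5, -8, 0.04, -0.33, 0.03, 1], [0, -0.5, -10, 0.06, -0.38, 0.03, 1]],
])

```text
time: 13.1
position: [0.4779, -0.1077, 0.1724]
tool_rot: [0.518, -0.482, 0.481, -0.517]
ft_force: [1.7, 1.3, -2.5]
grip_width: 0.0185
```

jog_arm([
  [[0, 0, -2, 0.03, -0.03, 0, 1], [0, 0, -3, 0.06, -0.06, 0, 1], [0, 0, -4, 0.09, -0.09, -0.02, 1], [0, 0, -4, 0.12, -0.11, -0.04, 1], [0, 0, -4, 0.145, -0.11, -0.06, 1], [0, 0, -4, 0.15, -0.11, -0.06, 1], [0, 0, -4, 0.15, -0.11, -0.06, 1]],
])

```text
time: 13.8
position: [0.6275, -0.2167, 0.1112]
tool_rot: [0.502, -0.501, 0.498, -0.5]
ft_force: [-0.5, -0.3, -2.2]
grip_width: 0.0185
```

```bash
python3 - <<'E'
from h import *
inc([.6349,-.2087,.0291],1.5)
cv2.imwrite("pics/w10.png",camera("wrist")[:,:,::-1])
s=camera("scene")[:,:,::-1];cv2.imwrite("pics/s10c.png",cv2.resize(s[90:230,240:420],None,fx=4.2,fy=4.2,interpolation=cv2.INTER_CUBIC))
E
```

```text
t 13.8 rot [-0.05 -0.32  1.34] shift [ 0.0074  0.008  -0.0821] F [-0.45 -0.32 -2.21] w 0.0185
```

View pics/w10.png

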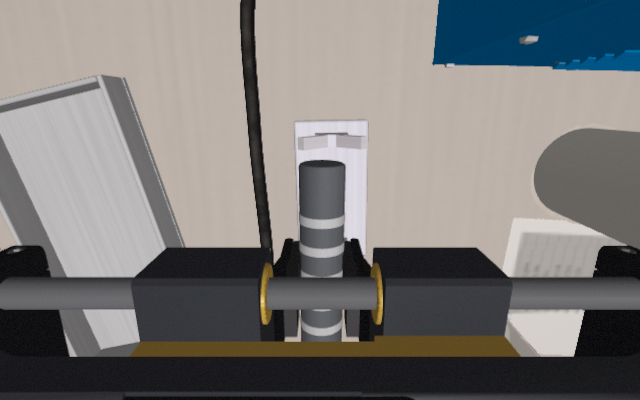

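View pics/s10c.png

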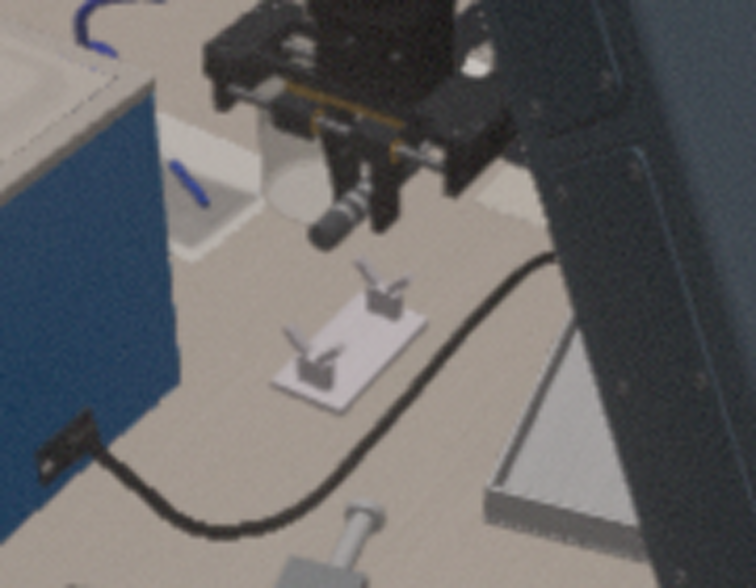

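jog_arm([
  [[0, -0.3, 1.3, 0.0074, 0.008, 0, 1], [0, -0.3, 1.3, 0.0074, 0.008, -0.02, 1], [0, -0.3, 1.3, 0.0074, 0.008, -0.045, 1], [0, -0.3, 1.3, 0.0074, 0.008, -0.045, 1], [0, -0.3, 1.3, 0.0074, 0.008, -0.045, 1]],
])

```text
time: 14.4
position: [0.6342, -0.2082, 0.0685]
tool_rot: [-0.506, 0.493, -0.494, 0.507]
ft_force: [-0.9, -0.5, -1.4]
grip_width: 0.0185
```

```bash
python3 - <<'E'
from h import *
inc([.6351,-.2087,.0291],1.5)
E
```

```text
t 14.4 rot [-0.01  0.05  0.  ] shift [ 0.0009 -0.0005 -0.0394] F [-0.91 -0.47 -1.42] w 0.0185
```

jog_arm([
  [[0, 0, 0, 0.0009, -0.0005, -0.015, 1], [0, 0, 0, 0.0009, -0.0005, -0.028, 1], [0, 0, 0, 0.0009, -0.0005, -0.035, 1], [0, 0, 0, 0.0009, -0.0005, -0.039, 1], [0, 0, 0, 0.0009, -0.0005, -0.039, 1], [0, 0, 0, 0.0009, -0.0005, -0.039, 1]],
])

```text
time: 15.0
position: [0.6348, -0.2084, 0.0294]
tool_rot: [-0.506, 0.494, -0.493, 0.507]
ft_force: [0.2, 0.4, -2.1]
grip_width: 0.0184
```

```bash
python3 - <<'E'
from h import *
inc([.6351,-.2087,.0291],1.5)
E
```

```text
t 15.0 rot [-0.04  0.01  0.01] shift [ 0.0003 -0.0003 -0.0003] F [ 0.22  0.43 -2.1 ] w 0.0184
```

jog_arm([
  [[0, 0, 0, 0.0003, 0, -0.001, 1], [0, 0, 0, 0.0003, 0, -0.001, 0.5], [0, 0, 0, 0.0003, 0, -0.001, 0.3], [0, 0, 0, 0.0003, 0, -0.001, 0], [0, 0, 0, 0.0003, 0, -0.001, -0.4], [0, 0, 0, 0.0003, 0, -0.001, -0.4], [0, 0, 0, 0.0003, 0, 0.02, -0.4], [0, 0, 0, 0.0003, 0, 0.06, -0.4]],
])

```text
time: 15.8
position: [0.6326, -0.2072, 0.0864]
tool_rot: [0.507, -0.496, 0.491, -0.506]
ft_force: [-0.1, -0.3, 0.5]
grip_width: 0.0583
```

jog_arm([
  [[0, 0, 0, 0, 0, 0.04, -0.4], [0, 0, 0, -0.01, -0.03, 0.08, -0.4], [0, 0, 0, -0.01, -0.06, 0.11, -0.4], [0, 0, 0, -0.01, -0.065, 0.13, -0.4], [0, 0, 0, -0.01, -0.065, 0.14, -0.4], [0, 0, 0, -0.01, -0.065, 0.14, -0.4]],
])

```text
time: 16.4
position: [0.6232, -0.2723, 0.2277]
tool_rot: [0.507, -0.496, 0.492, -0.506]
ft_force: [0.7, -0.9, -0.3]
grip_width: 0.0608
```

```bash
python3 - <<'E'
from h import *
i=camera_info("wrist");a=camera("wrist")[:,:,::-1];np.savez("w11.npz",**i)
cv2.imwrite("pics/w11c.png",cv2.resize(a[0:280,180:480],None,fx=2,fy=2,interpolation=cv2.INTER_CUBIC))
s=camera("scene")[:,:,::-1];cv2.imwrite("pics/s11c.png",cv2.resize(s[120:300,240:420],None,fx=3.3,fy=3.3,interpolation=cv2.INTER_CUBIC))
o=get_obs();print(o["time"],o["position"],o["ft_force"])
E
```

```text
16.5 [ 0.62197311 -0.27091597  0.22503412] [-0.95698496  0.05814246 -1.32461893]
```

View pics/w11c.png

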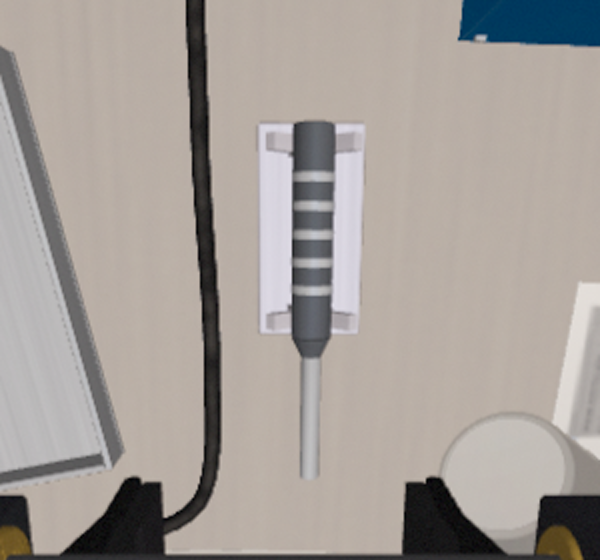

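View pics/s11c.png

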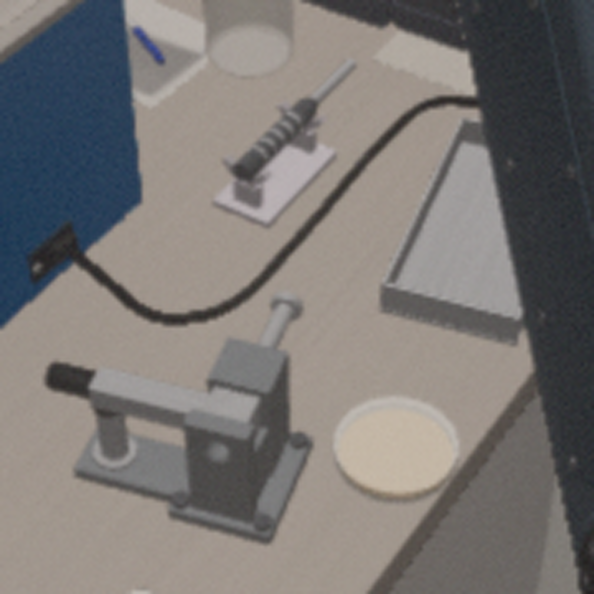

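```bash
python3 - <<'E'
from h import *
x,y,a=np.load("clamp.npy");o=get_obs();print(o["q"].round(3))
g=[x+.052*np.cos(a),y+.052*np.sin(a),.13]
print(g)
inc(g,np.degrees(a)-90);inc(g,np.degrees(a)+90)
i=dict(np.load("w1.npz"))
for u,v in ((208,178),(279,162)): print(plane(i,u,v,.03))
E
```

```text
[-0.575  0.604  1.275  0.     1.273 -0.602]
[np.float64(0.5217614869458845), np.float64(0.10065686898525121), 0.13]
t 16.5 rot [ -0.65  -0.2  -77.22] shift [-0.1002  0.3716 -0.095 ] F [-0.96  0.06 -1.32] w 0.0609
t 16.5 rot [  0.21  -0.69 102.78] shift [-0.1002  0.3716 -0.095 ] F [-0.96  0.06 -1.32] w 0.0609
[ 0.37972132 -0.14690051  0.03      ]
[ 0.48287418 -0.12263854  0.03      ]
```

jog_arm([
  [[0, 0, -8, -0.03, 0, 0, -0.2], [0, 0, -16, -0.07, 0.02, 0, -0.2], [0, 0, -24, -0.1, 0.06, 0, -0.2], [0, 0, -32, -0.12, 0.1, 0, -0.2], [0, 0, -40, -0.12, 0.14, 0, -0.2], [0, 0, -48, -0.12, 0.18, 0, -0.2], [0, 0, -56, -0.12, 0.22, 0, -0.2], [0, 0, -64, -0.12, 0.26, 0, -0.2]],
])

```text
time: 17.3
position: [0.5003, -0.0084, 0.2235]
tool_rot: [-0.166, 0.691, -0.683, 0.167]
ft_force: [0.7, -0.5, -0.5]
grip_width: 0.0523
```

```bash
python3 - <<'E'
from h import *
inc([.5218,.1007,.13],-75.7)
E
```

```text
t 17.3 rot [ -0.69  -0.04 -12.94] shift [ 0.0215  0.1091 -0.0935] F [ 0.73 -0.52 -0.52] w 0.0523
```

jog_arm([
  [[-0.3, 0, -5, 0.01, 0.04, 0, -0.2], [-0.7, 0, -10, 0.02, 0.08, 0, -0.2], [-0.7, 0, -13, 0.0215, 0.109, -0.03, -0.2], [-0.7, 0, -13, 0.0215, 0.109, -0.07, -0.2], [-0.7, 0, -13, 0.0215, 0.109, -0.09, -0.2], [-0.7, 0, -13, 0.0215, 0.109, -0.09, -0.2], [-0.7, 0, -13, 0.0215, 0.109, -0.09, -0.2]],
])

```text
time: 18.0
position: [0.5209, 0.1011, 0.1325]
tool_rot: [-0.089, 0.702, -0.701, 0.087]
ft_force: [1.5, 0.2, 0.3]
grip_width: 0.0518
```

```bash
python3 - <<'E'
from h import *
inc([.5218,.1007,.068],-75.7)
cv2.imwrite("pics/w12.png",camera("wrist")[:,:,::-1])
E
```

```text
t 18.0 rot [-0.   -0.2   0.01] shift [ 0.0009 -0.0004 -0.0645] F [1.48 0.16 0.3 ] w 0.0518
```

View pics/w12.png

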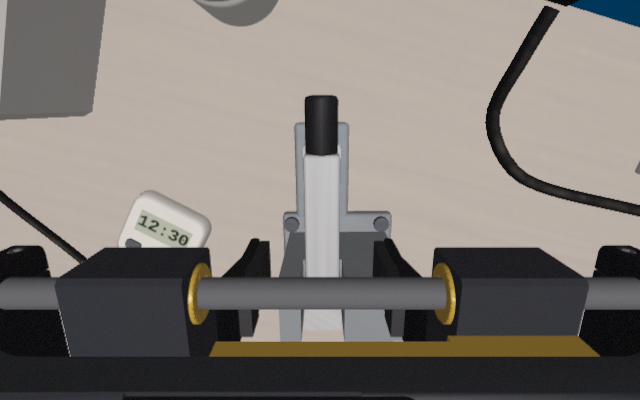

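jog_arm([
  [[0, -0.2, 0, 0.0009, 0, -0.03, -0.2], [0, -0.2, 0, 0.0009, 0, -0.0645, -0.2], [0, -0.2, 0, 0.0009, 0, -0.0645, -0.2], [0, -0.2, 0, 0.0009, 0, -0.0645, 0], [0, -0.2, 0, 0.0009, 0, -0.0645, 0.3], [0, -0.2, 0, 0.0009, 0, -0.0645, 1], [0, -0.2, 0, 0.0009, 0, -0.0645, 1], [0, -0.2, 0, 0.0009, 0, -0.0645, 1]],
], squeeze=50)

```text
time: 18.85
position: [0.5234, 0.101, 0.0701]
tool_rot: [0.086, -0.701, 0.702, -0.089]
ft_force: [-1.2, 0.1, 5.2]
grip_width: 0.0218
```

jog_arm([
  [[0, 0, 0, 0, 0, 0, 1], [0, 0, 0, 0, 0, 0, 1], [0, 0, 0, 0, 0, 0, 1]],
])

```text
time: 19.15
position: [0.5233, 0.101, 0.0701]
tool_rot: [0.086, -0.701, 0.702, -0.089]
ft_force: [-0.7, 0.1, 0.4]
grip_width: 0.0216
```

```bash
python3 - <<'E'
from h import *
inc([.5218,.1007,.068],-75.7)
E
```

```text
t 19.15 rot [-0.01  0.25  0.04] shift [-0.0015 -0.0003 -0.0021] F [-0.65  0.12  0.4 ] w 0.0216
```

jog_arm([
  [[0, 0, 0, 0, 0, 0.006, 1], [0, 0, 0, 0, 0, 0.016, 1], [0, 0, 0, 0, 0, 0.03, 1], [0, 0, 0, 0, 0, 0.045, 1], [0, 0, 0, 0, 0, 0.06, 1], [0, 0, 0, 0, 0, 0.08, 1], [0, 0, 0, 0, 0, 0.1, 1], [0, 0, 0, 0, 0, 0.1, 1]],
])

```text
time: 19.95
position: [0.5253, 0.101, 0.1731]
tool_rot: [0.084, -0.701, 0.702, -0.092]
ft_force: [0.6, -0.2, -2.5]
grip_width: 0.0214
```

```bash
python3 - <<'E'
from h import *
inc([.452,-.240,.13],12.8)
s=camera("scene")[:,:,::-1];cv2.imwrite("pics/s13.png",s)
cv2.imwrite("pics/w13.png",camera("wrist")[:,:,::-1])
E
```

```text
t 19.95 rot [-0.5   0.51 88.53] shift [-0.0733 -0.341  -0.0431] F [ 0.61 -0.23 -2.54] w 0.0214
```

View pics/s13.png

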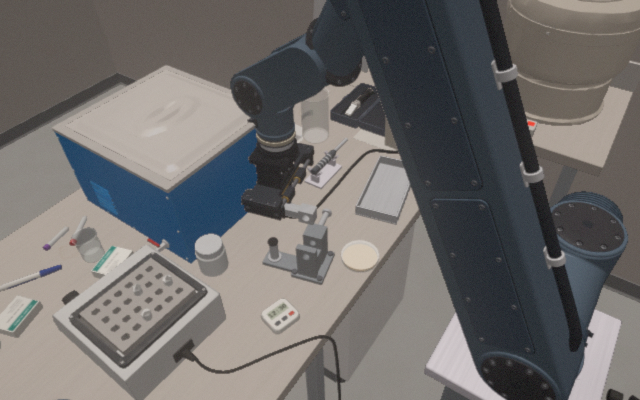

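View pics/w13.png

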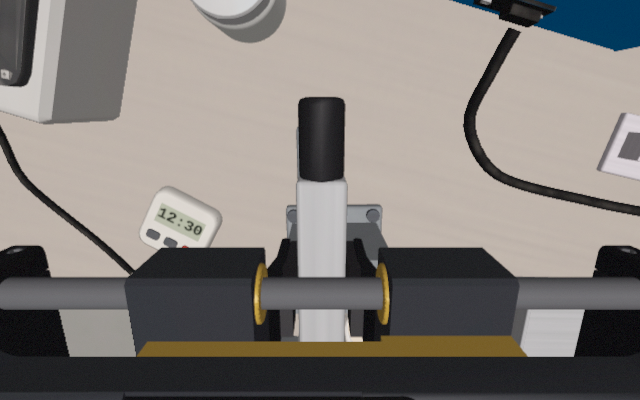

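jog_arm([
  [[0, 0, 4, 0, -0.02, 0, 1], [0, 0, 12, -0.01, -0.05, 0, 1], [0, 0, 20, -0.02, -0.09, 0, 1], [0, 0, 28, -0.03, -0.13, 0, 1], [0, 0, 36, -0.04, -0.17, 0, 1], [0, 0, 44, -0.05, -0.21, 0, 1], [0, 0, 52, -0.06, -0.25, 0, 1], [0, 0, 60, -0.065, -0.28, 0, 1]],
])

```text
time: 20.85
position: [0.4565, -0.1803, 0.1692]
tool_rot: [-0.425, 0.566, -0.563, 0.427]
ft_force: [0.6, 0.2, -1.8]
grip_width: 0.0219
```

jog_arm([
  [[0, 0, 7, -0.005, -0.025, 0, 1], [0, 0, 14, -0.01, -0.05, 0, 1], [0, 0, 21, -0.01, -0.06, 0, 1], [0, 0, 28, -0.01, -0.065, -0.02, 1], [0, 0, 28, -0.01, -0.065, -0.04, 1], [0, 0, 28, -0.01, -0.065, -0.04, 1]],
])

```text
time: 21.45
position: [0.444, -0.2435, 0.126]
tool_rot: [-0.549, 0.45, -0.44, 0.551]
ft_force: [-0.8, -0.0, -1.6]
grip_width: 0.0218
```

```bash
python3 - <<'E'
from h import *
inc([.451,-.245,.0105],12.8)
cv2.imwrite("pics/w14.png",camera("wrist")[:,:,::-1])
s=camera("top")[:,:,::-1];cv2.imwrite("pics/t14.png",s)
E
```

```text
t 21.45 rot [-0.64 -0.55  0.75] shift [ 0.007  -0.0015 -0.1155] F [-0.82 -0.05 -1.57] w 0.0218
```

View pics/w14.png

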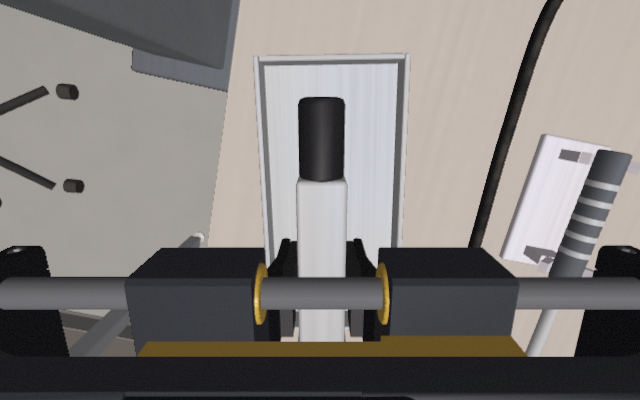

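View pics/t14.png

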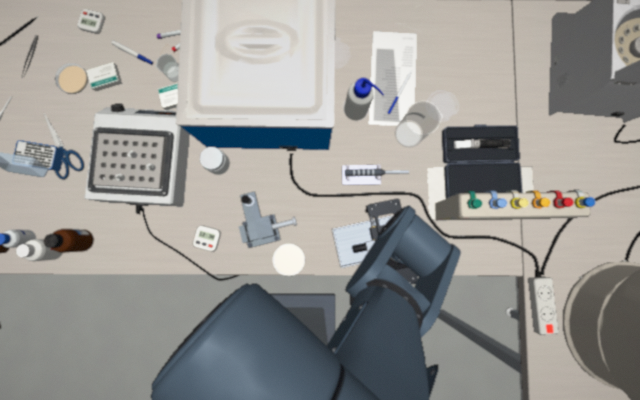

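jog_arm([
  [[-0.6, -0.5, 0.7, 0.007, -0.0015, -0.02, 1], [-0.6, -0.5, 0.7, 0.007, -0.0015, -0.05, 1], [-0.6, -0.5, 0.7, 0.007, -0.0015, -0.08, 1], [-0.6, -0.5, 0.7, 0.007, -0.0015, -0.095, 1], [-0.6, -0.5, 0.7, 0.007, -0.0015, -0.1, 1], [-0.6, -0.5, 0.7, 0.007, -0.0015, -0.1, 1]],
])

```text
time: 22.15
position: [0.4531, -0.2461, 0.0284]
tool_rot: [0.553, -0.44, 0.443, -0.553]
ft_force: [-0.1, 0.9, -2.3]
grip_width: 0.0217
```

```bash
python3 - <<'E'
from h import *
inc([.451,-.245,.0105],12.8)
s=camera("scene")[:,:,::-1];cv2.imwrite("pics/s15.png",cv2.resize(s[130:250,330:450],None,fx=5,fy=5,interpolation=cv2.INTER_CUBIC))
E
```

```text
t 22.15 rot [ 0.17  0.2  -0.  ] shift [-0.0021  0.0011 -0.0179] F [-0.08  0.94 -2.28] w 0.0217
```

View pics/s15.png

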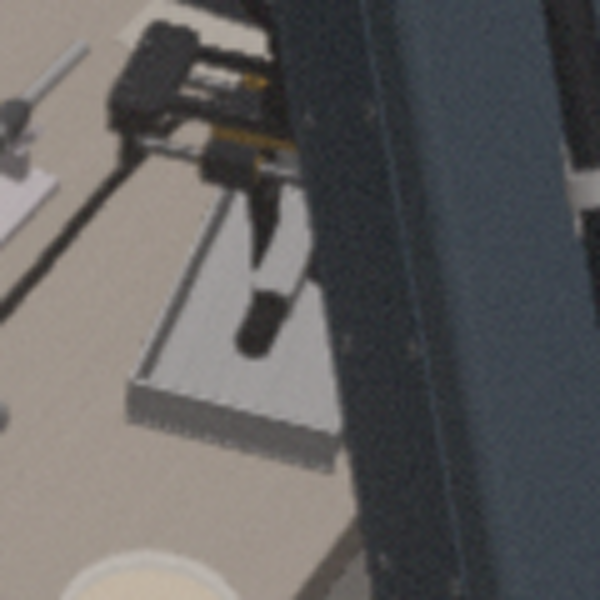

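Arm is inside the tray walls; lower gently to contact.

jog_arm([
  [[0, 0, 0, 0, 0, -0.006, 1], [0, 0, 0, 0, 0, -0.012, 1], [0, 0, 0, 0, 0, -0.015, 1], [0, 0, 0, 0, 0, -0.017, 1], [0, 0, 0, 0, 0, -0.0175, 1], [0, 0, 0, 0, 0, -0.0175, 1]],
])

```text
time: 22.8
position: [0.4534, -0.2464, 0.0114]
tool_rot: [0.553, -0.439, 0.443, -0.553]
ft_force: [-0.1, -0.4, -1.6]
grip_width: 0.0217
```

```bash
python3 - <<'E'
from h import *
inc([.451,-.245,.0105],12.8)
E
```

```text
t 22.8 rot [ 0.22  0.25 -0.  ] shift [-0.0024  0.0014 -0.0009] F [-0.09 -0.35 -1.58] w 0.0217
```

jog_arm([
  [[0, 0, 0, 0, 0, -0.0012, 1], [0, 0, 0, 0, 0, -0.0022, 1], [0, 0, 0, 0, 0, -0.0022, 1]],
])

```text
time: 23.1
position: [0.4535, -0.2465, 0.0096]
tool_rot: [0.553, -0.439, 0.443, -0.553]
ft_force: [-1.2, 0.9, 1.5]
grip_width: 0.0216
```

```bash
python3 - <<'E'
from h import *
inc([.451,-.245,.0105],12.8)
E
```

```text
t 23.1 rot [ 0.24  0.27 -0.01] shift [-0.0025  0.0015  0.0009] F [-1.24  0.9   1.51] w 0.0216
```

jog_arm([
  [[0, 0, 0, 0, 0, 0, 0.45], [0, 0, 0, 0, 0, 0, 0.35], [0, 0, 0, 0, 0, 0, 0.1], [0, 0, 0, 0, 0, 0, 0], [0, 0, 0, 0, 0, 0, 0], [0, 0, 0, 0, 0, 0.02, 0], [0, 0, 0, 0, 0, 0.05, 0], [0, 0, 0, 0, 0, 0.09, 0]],
])

```text
time: 23.9
position: [0.4523, -0.2456, 0.0991]
tool_rot: [0.553, -0.44, 0.442, -0.553]
ft_force: [0.6, 0.4, 0.6]
grip_width: 0.0432
```

jog_arm([
  [[0, 0, 0, 0, 0, 0.03, 0], [0, 0, 0, 0, -0.02, 0.07, 0], [0, 0, 0, 0, -0.05, 0.11, 0], [0, 0, 0, 0, -0.07, 0.14, 0], [0, 0, 0, 0, -0.07, 0.14, 0], [0, 0, 0, 0, -0.07, 0.14, 0]],
])

```text
time: 24.5
position: [0.4519, -0.3156, 0.2393]
tool_rot: [-0.552, 0.441, -0.442, 0.552]
ft_force: [-0.3, 0.1, 0.1]
grip_width: 0.0433
```

```bash
python3 - <<'E'
from h import *
o=get_obs();print(o["time"],o["position"],o["ft_force"],o["grip_width"])
i=camera_info("wrist");np.savez("w16.npz",**i);cv2.imwrite("pics/w16.png",camera("wrist")[:,:,::-1])
cv2.imwrite("pics/s16.png",camera("scene")[:,:,::-1]);cv2.imwrite("pics/t16.png",camera("top")[:,:,::-1])
E
```

```text
24.5 [ 0.45194546 -0.31555364  0.2392679 ] [-0.27886563  0.12804882  0.14415628] 0.04326702582505818
```

View pics/w16.png

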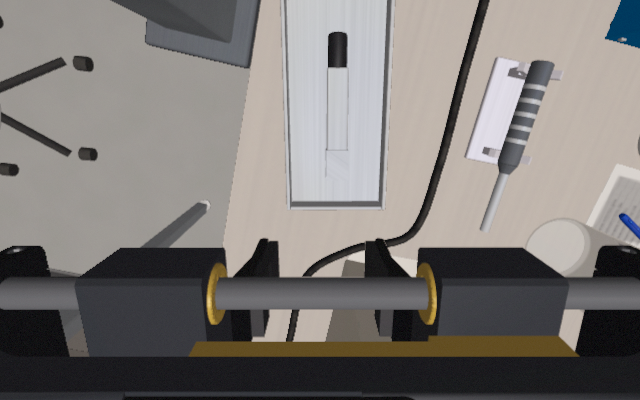

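View pics/s16.png

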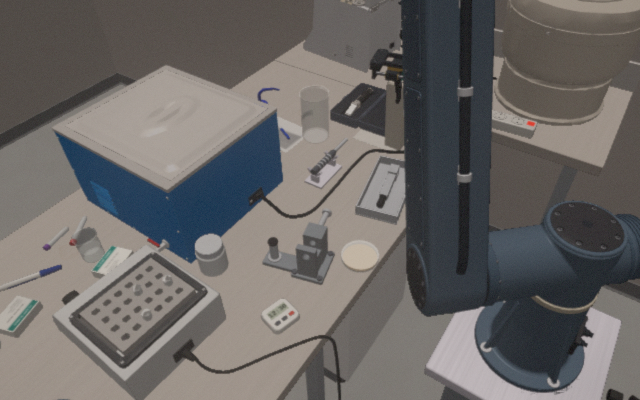

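View pics/t16.png

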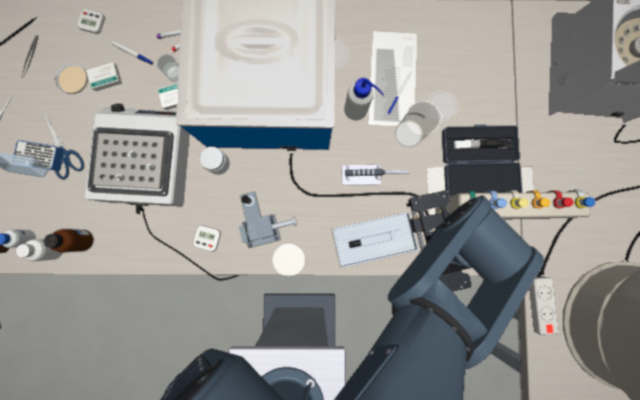

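jog_arm([
  [[0, 0, 0, 0, 0.02, 0.03, 0], [0, 0, 0, 0, 0.03, 0.05, 0], [0, 0, 0, 0, 0.03, 0.05, 0], [0, 0, 0, 0, 0.03, 0.05, 0], [0, 0, 0, 0, 0.03, 0.05, 0]],
])

```text
time: 25.15
position: [0.4506, -0.2832, 0.2855]
tool_rot: [-0.552, 0.443, -0.439, 0.553]
ft_force: [0.3, 0.0, -0.0]
grip_width: 0.0438
```

```bash
python3 - <<'E'
from h import *
o=get_obs();print(o["time"],o["position"],o["ft_force"],o["joint_velocities"].round(3))
print(hand_in())
E
```

```text
25.15 [ 0.45056074 -0.28321275  0.28547681] [ 0.26694762  0.0022706  -0.00320204] [-0.005  0.005 -0.005  0.001  0.002  0.002]
the job is handed in; nothing more can be done
None
```

I drove the pin out with the drift, laid the drift back in its cradle, put the clamp arm in the tray, and handed the job in at 25.15 s. The hand-in gave no verdict.

- **Pin:** I pushed until it stopped moving; the force rose to 24 N, and it held still at 15 N, above the roughly 10 N that moves it. The drift's nose stood about 32 mm past the mid-gap in the bore. The top camera put the pin's tail at about −33 mm, which fits full travel to the stop. I had no direct reading of the pin joint, so this is inferred from those two. The gripper stayed on the drift's handle and never came near the pin.
- **Drift:** The wrist and scene pictures after release show it seated in both notches, nose to the robot's right as at the start.
- **Clamp arm:** It was gripped throughout, touched the tray floor under light force and was released there. The last pictures show both its eye and black end inside the tray walls.
- **Other things:** The petri dish, timer and jar look unmoved in the scene and top pictures. The gripper stood clear, with near-zero force, at hand-in.

**Checks that disagreed:** the clamp position found by the wrist camera matched the top camera, but was off by about 2 to 3 mm in the scene camera. The nose entered the bore without contact force, so I kept the wrist and top value.

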